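Seat a meter module and hold the test slide at its mark

ROBOT

A 6-joint arm with a two-finger parallel gripper is mounted at the origin on the work surface. World frame = base frame: x ahead of the robot, y to its left, z up, the work surface at z = 0. Lengths are in mm, angles in rad, forces in N, time in s.
With the tool pointing down it reaches from about 275 to 825 mm from the base axis. Payload 4.9 kg.
Tool frame: the origin (TCP) lies at the very end of the fingers, on their centre line; the grasp point (between the pads) lies 19 mm behind it; z points along the fingers, y is the line along which they close (so a half turn about z gives the same grasp; the last joint's range is limited). The gripper opens to 85 mm and grips with 20 to 120 N. Pads are 22 mm wide; open, the fingers measure 114 mm over their backs; the gripper's body (76 mm by 85 mm) begins 54 mm behind the grasp point. The pads swing forward as they close: fully open they stand 13 mm farther back than shut.
Start: joints at [-1.399, 0.326, -0.193, 1.052, 0, 1.437], TCP at [165.593, -524.497, 231.281] pointing down, gripper open.
Joint ranges: [-2.65, 2.65], [-0.97, 1.79], [-1.3, 1.35], [-1.93, 2.1], [-1.47, 1.37], [-3.14, 3.14]. Speed limits (rad/s): [2.57, 2.57, 3.14, 3.14, 3.14, 3.14].

INTERFACE

Orientations are given as a unit quaternion [x, y, z, w].
In Python, from plant import sensors, read_camera, camera_info, arm gives the robot as it stands.
- The arm moves only by the tool play_rows, never from a script. Its argument "commands" is a list of rows, each an object with "gripper": the opening, from -1 (shut) to 1 (fully open); "dp": the shift along the tool's x, y, z in units of 30 mm (1.0 is 30 mm), a list of three; "delta_rot": the turn, a rotation vector about the tool's x, y, z in units of 5 degrees (1.0 is 5 degrees), a list of three. A call has 1 to 8 rows; each row shifts and turns the commanded pose from where the row before left it, along the tool's axes as they then stand; what a row does not reach is not made up. A row lasts 1/12 s, in which the tool goes at most 41.7 mm and 7.16 degrees, less where a joint would pass 70% of its speed; a pose out of reach is approached as far as the arm can. A call is refused whole if a number of a shift passes 1 or a number of a turn 1, either way. A call with a gripper value outside its range is refused whole. The fingers move at their own pace and stop on an object; "newtons" is the grip in N (left out, the last holds). Time passes only in rows, so rows that do not move let the fingers close. It gives the time, the measured TCP pose, the force, the opening and the grip force at its end, in the units of the state.
- sensors.observe(): the state, without advancing time (a new reading comes with each control period).
- read_camera(name): name is "scene" or "top"; returns the picture (420x560x3 uint8, red, green, blue); there is no depth.
- camera_info(name): a dict with "camera_matrix" (3x3 intrinsics, pixels), "k1" (the pictures are not rectified: a ray, as slopes to the right and down, at radius r is drawn at 1 + k1 r^2 times it, then the intrinsics apply), "world_to_cam" (4x4, takes a point from world to camera coordinates). Camera axes: x right, y up, looking along -z (the intrinsics and any distortion apply to the point x, -y, -z); pixel columns grow to the right and rows downward; lengths in mm; the calibration is good to about 2 mm. A picture is of the moment at which its call begins. camera_info takes no time and is no camera call.
- arm.close_job(): hands the job in; it is judged then, once.
The state is a dict: "clock": time; "joint_positions": joint angles; "qvel": joint speeds; "joint_efforts": joint torques, N m; "eef_pos": TCP position; "tool_rot": TCP orientation; "force": force on the tool from outside, world axes, zero at the start; "ft_torque": the same for the moment, N m; "opening": opening from 0.0 (shut) to 1.0 (fully open); "grip_force": force on a finger pad.
Only numpy, scipy, OpenCV 4.12 (cv2) and the standard library are available. Lean on these libraries where they do the work, as an engineer would, in place of code of your own. Each camera call takes 0.05 s, during which the arm holds its last target. There are 200 camera calls.

TASK

Set the loose meter module on the test fixture, terminal strip towards the contact bar: lower its backplate over the two locating pins until it lies flush, without dropping or forcing it, and let go of it. Then pull the fixture's spring-return handle out until its pointer stands level with the marker clip and keep it there: the program finishes while still holding the handle at the mark. Leave the multimeter, the water meter and the screwdriver where they are.

Things in the scene. Friction and masses are not known exactly. Their poses are not given: they have to be found in the camera images.
- module: Loose meter module, 0.25 to 0.5 kg: aluminium backplate 110 (its x) x 80 (y) x 6 mm with a white box housing on it and, at its +x end, a low grey terminal strip 18 x 50 x 10 mm (x 34 to 52, y -15 to 35). Origin: centre of the plate's underside, z up. Starts flat on the table left or right of the fixture (swaps places with the multimeter), strip within 0.6 rad of straight away from the robot.
- housing_top (a point): Top centre of the module's white housing (at module -2, 0, 51 mm): a box 64 (x) x 44 (y) mm with smooth upright sides, from the plate's top at 6 mm up to 51 mm, small display on top. The part to grip, across y.
- hole_front (a point): Centre of the module's through hole at (-43, 25) mm, on the plate's underside, 11 mm diameter; goes over pin_front.
- hole_back (a point): Centre of the module's other 11 mm hole at (43, -25) mm, on the plate's underside; goes over pin_back.
- fixture: Fixed test fixture: dark steel foot plate 310 x 160 x 10 mm (x -190 to 120), on it an aluminium seat block 140 (x) x 120 (y) mm centred on the origin, flat top 35 mm above the table, with two pins. Origin: on the table under the middle of the seat; x points from handle to contact bar (roughly away from the robot), z up. A seated module has its origin 35 mm above this one, with the same axes.
- pin_front (a point): Foot of the steel locating pin at fixture (-43, 25) mm, on the seat's top. Pin 8 mm diameter, 18 mm tall: straight for 9 mm, then tapering to a 3 mm tip. Same axes as the fixture.
- pin_back (a point): Foot of the other, equal pin at fixture (43, -25) mm, on the seat's top.
- slide: Spring-return slide in the fixture: black paddle handle in front, grey contact bar with brass needles behind. Axes and origin coincide with the fixture's when home (its start); it pulls out up to 70 mm along fixture -x, towards the robot. Spring: 5 N home, plus 1.2 N per 10 mm, so 9 to 11 N at the mark. The bar and needles (30 mm beyond a seated module's edge when home) never touch the module.
- handle (a point): Top centre of the upright paddle handle: 30 mm wide (fixture y), 16 mm thick (x), from 14 to 86 mm above the table. Home: 122 mm in front of the fixture's origin, 44 mm clear of the seat block. A 14 mm rod at 22 mm height runs back to the block; a pointer arm at most 24 mm high runs out to -y. Grip it from above by either pair of faces.
- pointer (a point): Tip of the slide's pointer, a thin steel blade at the slide's (-122, -50) mm, top 23 mm above the table; moves with the handle.
- marker: The mark: a small dark steel clip, 10 mm along fixture x, 26 mm along y, 12 mm high, with a white scribed line at its middle, on the aluminium scale rail on the fixture's -y side in front of the seat block, 34 to 52 mm in front of the pointer's home. Origin: middle of the clip's length, 14 mm above the table; same axes as the fixture. The pointer is at the mark when its x in these axes is 0.
- multimeter: Grey handheld multimeter lying flat, 150 x 75 x 34 mm with a knob to 42 mm, origin under its centre; leave alone.
- water_meter: Blue and brass water meter standing upright, 84 mm diameter, 104 mm across its two side stubs, 83 mm high, origin under its centre; leave alone.
- screwdriver: Screwdriver lying on the table, about 200 mm long; leave alone.
There are look-alikes about, which are no part of the job. What is shaped like the module but red, turquoise or yellow is not meant.

How it is judged (in metres and radians):
On the way, in this order (a step that is already met when the one before it is completed fails the run):
1. the module lies flush on the seat over both pins, terminal strip towards the contact bar, and is let go (horizontal distance between hole_front and pin_front below 0.003 m and horizontal distance between hole_back and pin_back below 0.003 m and z of module in the frame of pin_front below 0.002 m and angle between module's own z axis and vertical below 0.04 rad and linear speed of module below 0.02 m/s and contact force between the fingers and module below 0.3 N), for 0.3 s.
2. the handle is pulled out and held with the pointer level with the marker clip (x of pointer in the frame of marker between -0.0055 and 0.0055 m and contact force between the fingers and slide above 3 N and linear speed of slide below 0.02 m/s and contact force between slide and module below 0.3 N and contact force between slide and multimeter below 0.3 N and contact force between slide and water_meter below 0.3 N and contact force between slide and screwdriver below 0.3 N), for 0.5 s.
At the end, for the whole second after the job is handed in: Module flush on the seat (2 mm, tilt under 0.04 rad), holes centred on their pins within 3 mm, let go; the fingers hold the slide (over 3 N) still, its pointer within 5.5 mm of the clip's middle along the travel, no loose thing pressing on it (all of step 1 and all of step 2); the arm keeps its last pose, push and grip.
It fails at once if the multimeter is pushed more than 30 mm from its place (distance of multimeter from where it was at the start of the episode above 0.03 m).
It fails at once if the water meter is pushed more than 30 mm from its place (distance of water_meter from where it was at the start of the episode above 0.03 m).
It fails at once if the screwdriver is pushed more than 30 mm from its place (distance of screwdriver from where it was at the start of the episode above 0.03 m).
It fails at once if the module is dropped onto the fixture: let go over it while more than 12 mm above the seat (horizontal distance between module and fixture below 0.06 m and z of module in the frame of pin_front above 0.012 m and contact force between the fingers and module below 0.2 N).
It fails at once if the module is forced onto the fixture (over 60 N) (contact force between module and fixture above 60 N).
It also fails if it takes over 54 s, if anything falls off the work surface, if the arm or the gripper's body presses on something with over 40 N, if the wrist force passes 120 N, or if a joint passes its speed limit or range.

## Working session

There is one attempt and no reset: what is moved stays moved. The work goes in short steps, Python scripts to look and compute and a tool call to move; the robot and the scene stay as the last step left them, time stands still between calls to the robot, and variables do not carry over. Pictures are saved under pics/ and viewed, at most 10 in all, crops included, and the job is handed in when it is done.

Besides the shell and the picture viewer there is one more tool, called after "Call:" by a JSON object that holds its "name" and its "arguments". play_rows: Moves the arm, as the interface text tells. Its arguments: {"type":"object","properties":{"commands":{"type":"array"},"newtons":{"type":"number"}},"required":["commands"]}

```bash
mkdir -p pics; ls; python3 - <<'E'
from plant import sensors, read_camera, camera_info, arm
import cv2, numpy as np
for n in ("scene","top"):
    im=read_camera(n); np.save(f"pics/{n}0.npy",im)
    cv2.imwrite(f"pics/{n}0.png",im[:,:,::-1])
    c=camera_info(n); print(n,c)
print(sensors.observe())
E
```

```text
pics
scene {'camera_matrix': array([[403.25877045,   0.        , 277.19488892],
       [  0.        , 403.25877045, 206.5585286 ],
       [  0.        ,   0.        ,   1.        ]]), 'k1': -0.11515286800912086, 'world_to_cam': array([[-8.48464751e-01,  5.29188530e-01, -8.18938544e-03,
         4.85602923e+02],
       [-3.13789620e-01, -4.90527857e-01,  8.12968939e-01,
         5.25462048e+01],
       [ 4.26196717e-01,  6.92345232e-01,  5.82249464e-01,
        -1.20230784e+03],
       [ 0.00000000e+00,  0.00000000e+00,  0.00000000e+00,
         1.00000000e+00]])}
top {'camera_matrix': array([[427.24579709,   0.        , 273.38544618],
       [  0.        , 427.24579709, 215.57472023],
       [  0.        ,   0.        ,   1.        ]]), 'k1': 0.028683829218134126, 'world_to_cam': array([[ 6.21287384e-03, -9.99930386e-01,  1.00311472e-02,
        -8.15163373e+01],
       [ 9.97764690e-01,  6.86625092e-03,  6.64716382e-02,
        -5.33269175e+02],
       [-6.65358872e-02,  9.59574456e-03,  9.97737890e-01,
        -1.01421360e+03],
       [ 0.00000000e+00,  0.00000000e+00,  0.00000000e+00,
         1.00000000e+00]])}
{'clock': 0.1, 'joint_positions': array([-1.39923019e+00,  3.26880114e-01, -1.93478050e-01,  1.05197515e+00,
        1.41082941e-05,  1.43661742e+00]), 'qvel': array([ 0.00018957, -0.00068012,  0.00256158,  0.00144995, -0.00108762,
        0.00212105]), 'joint_efforts': array([ 1.05912342e-03, -4.44238544e+01,  2.63037908e+01,  7.91807746e-03,
       -1.25687225e-04,  8.92550162e-06]), 'eef_pos': array([ 165.49076019, -523.97991212,  230.57669926]), 'tool_rot': array([ 9.88337443e-01,  1.52277731e-01, -7.31217372e-06, -7.68491113e-04]), 'force': array([ 0.99533674, -0.52697861, -0.32776362]), 'ft_torque': array([-0.01411782, -0.00543201, -0.01739555]), 'grip_force': 0.0, 'opening': 0.9975597862430308}
```

View pics/scene0.png

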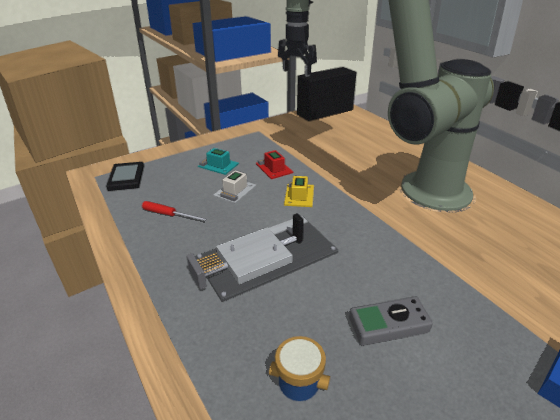

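View pics/top0.png

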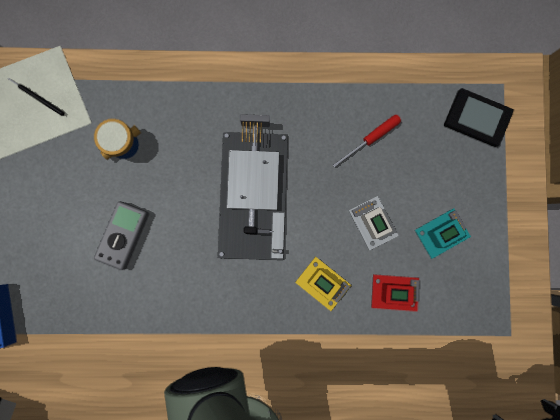

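The scene view shows the white module at (235,186), the fixture seat at (255,252), the handle at (298,228) and the multimeter at (392,320). In the top view the module is at (375,222), the seat at (254,180), the handle at (250,230) and the scale rail with its clip near (278,250). Next I enlarge these areas.

```bash
cat > h.py <<'E'
from plant import sensors, read_camera, camera_info, arm
import cv2, numpy as np
C={n:camera_info(n) for n in("scene","top")}
def ray(n,u,v):
    c=C[n];K=c["camera_matrix"];k=c["k1"]
    # radial model x_d=x(1+k r^2) == OpenCV k1
    x,y=cv2.undistortPoints(np.array([[[u,v]]],float),K,np.array([k,0,0,0.]))[0,0]
    R=c["world_to_cam"][:3,:3];t=c["world_to_cam"][:3,3]
    return -R.T@t, R.T@np.array([x,-y,-1.])
def onz(n,u,v,z):
    o,d=ray(n,u,v); return o+d*(z-o[2])/d[2]
def tri(p,q):  # top px, scene px -> point, gap
    o1,d1=ray("top",*p);o2,d2=ray("scene",*q)
    s=np.linalg.lstsq(np.c_[d1,-d2],o2-o1,rcond=None)[0]
    a=o1+s[0]*d1;b=o2+s[1]*d2
    return (a+b)/2,np.linalg.norm(a-b)
def proj(n,P):
    c=C[n];K=c["camera_matrix"];p=c["world_to_cam"]@np.r_[P,1]
    x,y=p[0]/-p[2],-p[1]/-p[2];f=1+c["k1"]*(x*x+y*y)
    return K[0,0]*x*f+K[0,2],K[1,1]*y*f+K[1,2]
def crop(im,x0,y0,w,h,s):
    a=cv2.resize(im[y0:y0+h,x0:x0+w],None,fx=s,fy=s,interpolation=cv2.INTER_CUBIC)
    for i in range(0,w,10): cv2.putText(a,str(x0+i),(i*s,8),0,.3,(255,0,255),1);cv2.line(a,(i*s,10),(i*s,13),(255,0,255),1)
    for i in range(0,h,10): cv2.putText(a,str(y0+i),(0,i*s+3),0,.3,(255,0,255),1)
    return a
E
python3 - <<'E'
from h import *
t=np.load("pics/top0.npy")[:,:,::-1].copy();s=np.load("pics/scene0.npy")[:,:,::-1].copy()
cv2.imwrite("pics/c1.png",np.hstack([crop(t,215,110,80,120,5)[:, :],crop(t,340,180,70,120,5)]))
a=crop(s,185,165,160,120,5)
cv2.imwrite("pics/c2.png",a)
E
```

```text
(no output)
```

View pics/c1.png

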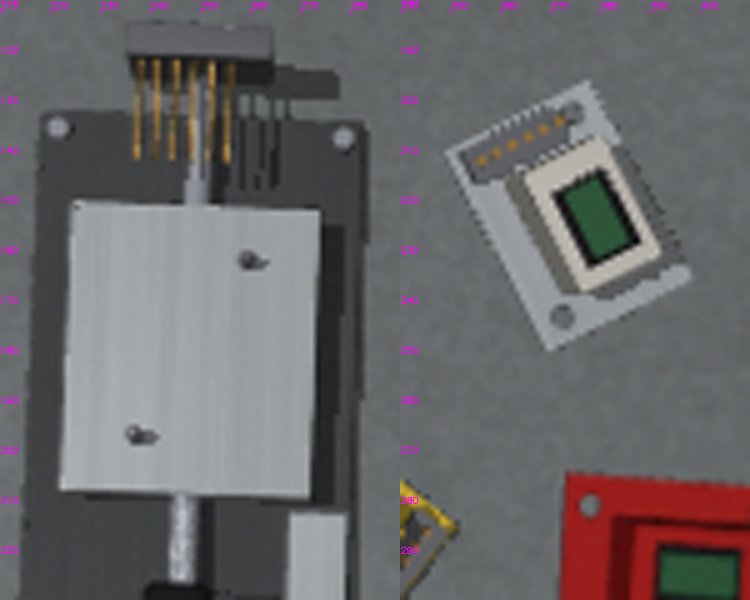

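View pics/c2.png

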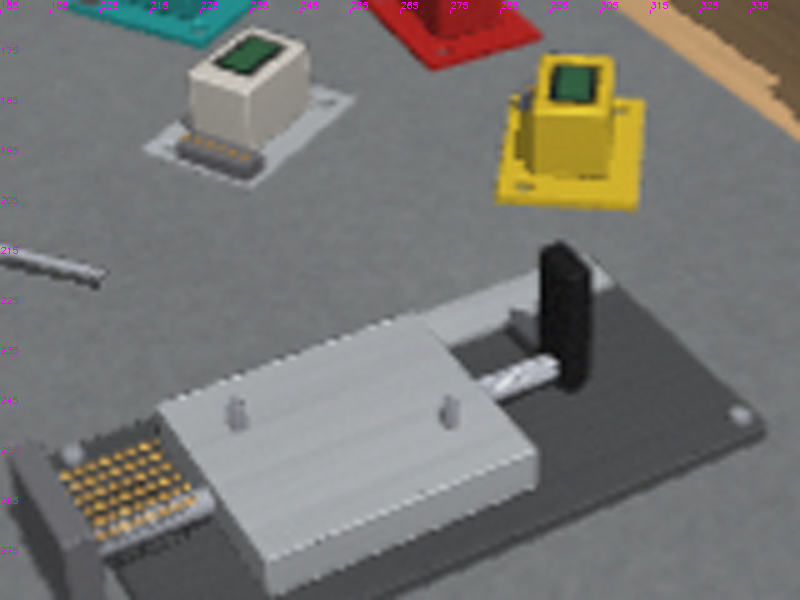

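The top crop shows module holes at about (372.1,242.8) and (374.2,202). Seat corners are near (230,150), (279,152), (276.5,209) and (227,208), with pins at about (264,162) and (242,197). The scene crop shows the upright white housing and the seat with both pins clearly. I now measure by masks.

```bash
cat >> h.py <<'E'
def blob(m,near):
    """connected component of mask (upscaled 4x for subpixel) nearest to pixel; returns contour in px"""
    cs,_=cv2.findContours(m.astype(np.uint8),cv2.RETR_EXTERNAL,cv2.CHAIN_APPROX_NONE)
    cs=[c for c in cs if cv2.contourArea(c)>30]
    return max(cs,key=lambda c:cv2.pointPolygonTest(c,near,True))
def up(im,s=4): return cv2.resize(im,None,fx=s,fy=s,interpolation=cv2.INTER_LINEAR).astype(int)
def unup(p,s=4): return (np.asarray(p,float)+.5)/s-.5
E
python3 - <<'E'
from h import *
np.set_printoptions(precision=1,suppress=True)
t=np.load("pics/top0.npy");s=np.load("pics/scene0.npy")
for n,im,pts in(("top",t,[(250,190),(365,225),(370,205),(368,212),(225,190),(372,243),(278,225),(278,250),(250,230)]),("scene",s,[(255,252),(240,275),(220,182),(235,188),(232,177),(225,172)])):
    print(n,[im[y,x].tolist() for x,y in pts])
T=up(t);S=up(s)
def quad(m,near):
    c=blob(m,(near[0]*4.,near[1]*4.)); h=cv2.convexHull(c)
    for e in np.arange(.01,.2,.005):
        q=cv2.approxPolyDP(h,e*cv2.arcLength(h,True),True)
        if len(q)<=4: break
    # refine: fit lines to contour points near each side
    q=q[:,0].astype(float); L=[]; P=c[:,0].astype(float)
    for i in range(len(q)):
        a,b=q[i],q[(i+1)%len(q)];d=(b-a)/np.linalg.norm(b-a);n=np.array([-d[1],d[0]])
        k=(abs((P-a)@n)<6)&((P-a)@d>8)&((P-b)@d<-8)
        vx,vy,x,y=cv2.fitLine(P[k].astype(np.float32),cv2.DIST_HUBER,0,.01,.01).ravel(); L.append((np.array([-vy,vx]),-vy*x+vx*y))
    return unup([np.linalg.solve([L[i-1][0],L[i][0]],[L[i-1][1],L[i][1]]) for i in range(len(L))])
gt=T.mean(2);gs=S.mean(2)
seat=quad(gt>125,(250,180));print("seat top px",seat)
W=np.array([onz("top",*p,35) for p in seat]);print(W,W.mean(0)); print("sides",np.linalg.norm(W-np.roll(W,-1,0),axis=1))
warm=(T[...,0]-T[...,2]>8)&(gt>140)
hs=quad(warm,(366,225));print("hous px",hs)
W=np.array([onz("top",*p,51) for p in hs]);print(W,W.mean(0),np.linalg.norm(W-np.roll(W,-1,0),axis=1))
sw=lambda x,y:(185+x/5-.4,165+y/5-.4)
for a,b in(((525,178),(250,90)),((600,135),(190,75)),((662,250),(260,28)),((585,293),(310,45))):
    print("hous tri",*tri((340+(a[0]-400)/5-.4,180+a[1]/5-.4),sw(*b)))
tc=lambda x,y:(215+x/5-.4,110+y/5-.4)
for a,b in(((73,200),(265,562)),((320,210),(160,408)),((308,497),(413,318)),((62,490),(537,458)),((245,262),(237,425)),((132,436),(450,425))):
    print("seat tri",*tri(tc(*a),sw(*b)))
for a in((562,316),(573,112)): print("hole",onz("top",340+(a[0]-400)/5-.4,180+a[1]/5-.4,6))
z=crop(t[:,:,::-1].copy(),215,205,80,60,9);cv2.imwrite("pics/c3.png",z)
E
```

```text
top [[165, 168, 172], [122, 123, 123], [93, 94, 96], [92, 91, 88], [62, 64, 65], [103, 105, 107], [163, 168, 171], [77, 79, 83], [29, 29, 30]]
scene [[164, 167, 169], [168, 171, 175], [120, 122, 124], [144, 140, 135], [50, 94, 66], [44, 137, 138]]
seat top px [[253.3 134.9]
 [279.2 159.6]
 [250.6 225. ]
 [225.6 203.7]]
[[726.8 -28.4  35. ]
 [667.3 -91.   35. ]
 [509.8 -23.9  35. ]
 [560.1  35.9  35. ]] [616.  -26.8  35. ]
sides [ 86.3 171.2  78.1 178.6]
hous px [[379.6 206.9]
 [391.4 230.1]
 [376.  237.9]
 [364.3 214.8]]
[[ 553.6 -326.5   51. ]
 [ 499.6 -353.5   51. ]
 [ 481.1 -317.4   51. ]
 [ 534.8 -290.6   51. ]] [ 517.3 -322.    51. ] [60.4 40.5 60.1 40.6]
hous tri [ 533.7 -291.4   49.6] 0.7865680815953416
hous tri [ 554.4 -327.2   48. ] 0.5458930586258486
hous tri [ 498.2 -353.9   48.7] 6.083743217167197
hous tri [ 480.  -319.3   47.9] 1.0313121254162647
seat tri [691.1  29.2  32.2] 0.2302458526563464
seat tri [686.8 -89.1  31.1] 1.5081756005378764
seat tri [548.8 -84.5  29.5] 0.018794875128992066
seat tri [551.9  33.   27.4] 0.8586788486663586
seat tri [661.7 -54.   34.7] 1.3160464925417816
seat tri [577.6  -0.9  34.6] 1.5720284218354283
hole [ 469.8 -318.8    6. ]
hole [ 569.7 -325.1    6. ]
```

View pics/c3.png

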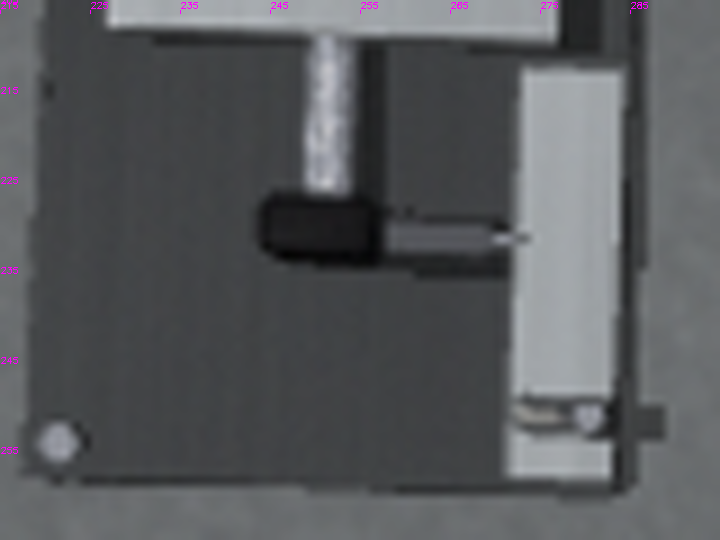

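Triangulated heights match the text: the housing top is about 49 mm and the seat about 32 mm. In the crop the handle is at (250,230), the pointer tip at (271.8,231) and the clip middle at row 250.8. The module origin is about (519,-322) with yaw 0.464. Moving over it now.

Call:
{"name": "play_rows", "arguments": {"commands": [{"gripper":1,"dp":[0,0,0],"delta_rot":[0,0,-0.9]},{"gripper":1,"dp":[0,0,0],"delta_rot":[0,0,-0.9]},{"gripper":1,"dp":[0.9,0,0],"delta_rot":[0,0,0]},{"gripper":1,"dp":[0.9,0,0],"delta_rot":[0,0,0]},{"gripper":1,"dp":[0.9,0,0],"delta_rot":[0,0,0]},{"gripper":1,"dp":[0.9,0,0],"delta_rot":[0,0,0]},{"gripper":1,"dp":[0.9,0,0],"delta_rot":[0,0,0]},{"gripper":1,"dp":[0.9,0,0],"delta_rot":[0,0,0]}], "newtons": 40}}

```text
clock: 0.77
eef_pos: [311.4, -451.2, 230.9]
tool_rot: [0.973, 0.229, -0.0, -0.0]
force: [-0.2, -0.2, -0.5]
opening: 1.0
grip_force: 0.0
```

Call:
{"name": "play_rows", "arguments": {"commands": [{"gripper":1,"dp":[0.9,-0.1,0],"delta_rot":[0,0,0]},{"gripper":1,"dp":[0.9,-0.1,0],"delta_rot":[0,0,0]},{"gripper":1,"dp":[0.9,-0.1,0],"delta_rot":[0,0,0]},{"gripper":1,"dp":[0.9,-0.1,0],"delta_rot":[0,0,0]},{"gripper":1,"dp":[0.9,-0.1,0],"delta_rot":[0,0,0]},{"gripper":1,"dp":[0.9,-0.1,0],"delta_rot":[0,0,0]},{"gripper":1,"dp":[0.9,-0.1,0],"delta_rot":[0,0,0]},{"gripper":1,"dp":[0.5,0,0],"delta_rot":[0,0,0]}]}}

```text
clock: 1.43
eef_pos: [485.4, -340.2, 230.8]
tool_rot: [0.973, 0.231, 0.0, -0.001]
force: [-0.6, -0.0, -0.7]
opening: 1.001
grip_force: 0.0
```

```bash
cat >> h.py <<'E'
from scipy.spatial.transform import Rotation as Ro
def go(x,y,z,yaw):
    """total shift/turn still needed, in tool units: rotate first, then shift in the new axes"""
    o=sensors.observe();R=Ro.from_quat(o["tool_rot"]).as_matrix()
    G=np.array([[np.cos(yaw),np.sin(yaw),0],[np.sin(yaw),-np.cos(yaw),0],[0,0,-1.]]).T.T
    d=np.array([x,y,z])-o["eef_pos"]
    print("t",o["clock"],"tcp",o["eef_pos"].round(1),"yaw",np.arctan2(R[1,0],R[0,0]).round(4),"tilt",R[2,:2].round(4),"open",o["opening"],"F",o["force"].round(1),"grip",o["grip_force"])
    print("turn",(Ro.from_matrix(R.T@G).as_rotvec(degrees=True)/5).round(2),"dp",(G.T@d/30).round(2))
E
python3 - <<'E'
from h import *
np.set_printoptions(precision=2,suppress=True)
t=np.load("pics/top0.npy")
T=up(t);g=T.mean(2);m=g>118;m[int(210.5*4):]=0;m[:149*4]=0;m[:,:226*4]=0;m[:,281*4:]=0
# seat edges: sub-pixel threshold crossing contour, lines by side
c=unup(blob(m,(250*4.,180*4.))[:,0])
W=np.array([onz("top",*p,35) for p in c])
r=cv2.minAreaRect(W[:,:2].astype(np.float32));print("seat",r)
Pf=onz("top",*(215+132/5-.4,110+436/5-.4),53);Pb=onz("top",*(215+245/5-.4,110+262/5-.4),53)
d=Pb-Pf;print("pins",Pf,Pb,"mid",(Pf+Pb)/2,"yaw",np.arctan2(d[1],d[0])+np.arctan2(50,86),np.hypot(*d[:2]))
c3=lambda x,y:(215+x/9-.44,205+y/9-.44)
ptr=onz("top",*c3(518,238),23);mk=onz("top",*c3(560,416),20);hd=onz("top",*c3(320,229),86);print("ptr",ptr,"mark",mk,"handle",hd)
go(518,-322.4,231,.464)
E
```

```text
seat ((619.576171875, -27.468242645263672), (119.43990325927734, 147.72702026367188), 88.35965728759766)
pins [574.96  -1.66  53.  ] [657.63 -53.88  53.  ] mid [616.29 -27.77  53.  ] yaw -0.03679419796168437 97.7802738920366
ptr [496.35 -75.16  23.  ] mark [449.09 -86.68  20.  ] handle [496.36 -25.2   86.  ]
t 1.4333 tcp [ 485.4 -340.2  230.8] yaw 0.4653 tilt [ 0. -0.] open 1.0005863789512173 F [-0.6 -0.  -0.7] grip 0.0
turn [-0.01 -0.01  0.01] dp [ 1.24 -0.05 -0.01]
```

Call:
{"name": "play_rows", "arguments": {"commands": [{"gripper":1,"dp":[0.62,-0.03,0],"delta_rot":[0,0,0]},{"gripper":1,"dp":[0.62,-0.03,0.3],"delta_rot":[0,0,0]},{"gripper":1,"dp":[0,0,0.9],"delta_rot":[0,0,0]},{"gripper":1,"dp":[0,0,0.9],"delta_rot":[0,0,0]},{"gripper":1,"dp":[0,0,0.9],"delta_rot":[0,0,0]},{"gripper":1,"dp":[0,0,0.9],"delta_rot":[0,0,0]},{"gripper":1,"dp":[0,0,0.7],"delta_rot":[0,0,0]},{"gripper":1,"dp":[0,0,0],"delta_rot":[0,0,0]}]}}

```text
clock: 2.1
eef_pos: [512.9, -322.1, 88.3]
tool_rot: [0.973, 0.229, -0.003, -0.003]
force: [-0.8, 0.4, 0.4]
opening: 1.003
grip_force: 0.0
```

```bash
python3 - <<'E'
from h import *
np.set_printoptions(precision=2,suppress=True)
g=np.load("pics/top0.npy").mean(2)
def edge(prof,k0,thr=115):  # subpixel crossing nearest k0
    i=[k+(thr-prof[k])/(prof[k+1]-prof[k]) for k in range(k0-5,k0+5) if (prof[k]-thr)*(prof[k+1]-thr)<0]
    return min(i,key=lambda e:abs(e-k0)) if i else None
def line(pts):
    P=np.array([onz("top",*p,35)[:2] for p in pts if p[1] is not None and p[0] is not None],np.float32)
    vx,vy,x,y=cv2.fitLine(P,cv2.DIST_HUBER,0,.01,.01).ravel()
    n=np.array([-vy,vx]);return n,n@[x,y],np.arctan2(vy,vx)
cols=[u for u in range(233,275) if not 244<u<260]
top=line([(u,edge(g[:,u],151)) for u in cols]);bot=line([(u,edge(g[:,u],209)) for u in cols if u<270])
lef=line([(edge(g[v,:],229),v) for v in range(155,206)]);rig=line([(edge(g[v,:],278),v) for v in range(155,206)])
for l in(top,bot,lef,rig):print(l)
X=lambda a,b:np.linalg.solve([a[0],b[0]],[a[1],b[1]])
Q=np.array([X(top,lef),X(top,rig),X(bot,rig),X(bot,lef)]);print(Q,Q.mean(0),np.linalg.norm(Q-np.roll(Q,-1,0),axis=1))
go(518,-322.4,14,.464)
E
```

```text
(array([-1.  ,  0.03], dtype=float32), np.float32(-688.7811), np.float32(1.5388596))
(array([-1.  ,  0.03], dtype=float32), np.float32(-550.6258), np.float32(1.5449963))
(array([0.03, 1.  ], dtype=float32), np.float32(50.232166), np.float32(-0.029736865))
(array([0.03, 1.  ], dtype=float32), np.float32(-66.14489), np.float32(-0.033177797))
[[690.08  29.73]
 [686.29 -88.96]
 [548.63 -84.39]
 [551.68  33.84]] [619.17 -27.44] [118.75 137.73 118.27 138.46]
t 2.1 tcp [ 512.9 -322.1   88.3] yaw 0.4624 tilt [-0.   -0.01] open 1.002568270606712 F [-0.8  0.4  0.4] grip 0.0
turn [-0.09  0.05 -0.02] dp [0.15 0.09 2.48]
```

Call:
{"name": "play_rows", "arguments": {"commands": [{"gripper":1,"dp":[0.15,0.05,0],"delta_rot":[-0.1,0.05,0]},{"gripper":1,"dp":[0,0,0.6],"delta_rot":[0,0,0]},{"gripper":1,"dp":[0,0,0.6],"delta_rot":[0,0,0]},{"gripper":1,"dp":[0,0,0.5],"delta_rot":[0,0,0]},{"gripper":1,"dp":[0,0,0.4],"delta_rot":[0,0,0]},{"gripper":1,"dp":[0,0,0.2],"delta_rot":[0,0,0]},{"gripper":1,"dp":[0,0,0],"delta_rot":[0,0,0]},{"gripper":1,"dp":[0,0,0],"delta_rot":[0,0,0]}]}}

```text
clock: 2.77
eef_pos: [522.0, -324.2, 25.1]
tool_rot: [0.973, 0.229, 0.003, 0.004]
force: [-0.3, -0.4, 0.2]
opening: 0.998
grip_force: 0.0
```

```bash
python3 - <<'E'
from h import *
go(518,-322.4,15,.464)
E
```

```text
t 2.7667 tcp [ 522.  -324.2   25.1] yaw 0.4629 tilt [0.0048 0.0097] open 0.9980833707352914 F [-0.3 -0.4  0.2] grip 0.0
turn [ 0.11 -0.06 -0.01] dp [-0.09 -0.11  0.34]
```

Call:
{"name": "play_rows", "arguments": {"commands": [{"gripper":1,"dp":[-0.09,-0.11,0],"delta_rot":[0.11,-0.06,0]},{"gripper":1,"dp":[0,0,0.17],"delta_rot":[0,0,0]},{"gripper":1,"dp":[0,0,0.17],"delta_rot":[0,0,0]},{"gripper":1,"dp":[0,0,0],"delta_rot":[0,0,0]},{"gripper":1,"dp":[0,0,0],"delta_rot":[0,0,0]}]}}

```text
clock: 3.18
eef_pos: [517.2, -321.8, 13.7]
tool_rot: [0.973, 0.229, -0.001, -0.001]
force: [-0.0, -0.1, 0.5]
opening: 1.001
grip_force: 0.0
```

```bash
python3 - <<'E'
from h import *
go(518,-322.4,15,.464)
E
```

```text
t 3.1833 tcp [ 517.2 -321.8   13.7] yaw 0.4629 tilt [-0.0012 -0.0016] open 1.0007764490303663 F [-0.  -0.1  0.5] grip 0.0
turn [-0.02  0.01 -0.01] dp [ 0.01  0.03 -0.04]
```

Well aligned; closing.

Call:
{"name": "play_rows", "arguments": {"commands": [{"gripper":-1,"dp":[0,0,0],"delta_rot":[0,0,0]},{"gripper":-1,"dp":[0,0,0],"delta_rot":[0,0,0]},{"gripper":-1,"dp":[0,0,0],"delta_rot":[0,0,0]},{"gripper":-1,"dp":[0,0,0],"delta_rot":[0,0,0]},{"gripper":-1,"dp":[0,0,0],"delta_rot":[0,0,0]},{"gripper":-1,"dp":[0,0,0],"delta_rot":[0,0,0]},{"gripper":-1,"dp":[0,0,0],"delta_rot":[0,0,0]},{"gripper":-1,"dp":[0,0,0],"delta_rot":[0,0,0]}], "newtons": 40}}

```text
clock: 3.85
eef_pos: [517.8, -322.3, 14.4]
tool_rot: [0.973, 0.229, -0.0, 0.0]
force: [0.3, -0.0, 3.9]
opening: 0.508
grip_force: 42.7
```

```bash
python3 - <<'E'
from h import *
go(518,-322.4,114,.464)
im=read_camera("top");np.save("pics/top1.npy",im)
E
```

```text
t 3.85 tcp [ 517.8 -322.3   14.4] yaw 0.4629 tilt [-0.0006 -0.0001] open 0.508305069492323 F [ 0.3 -0.   3.9] grip 42.682188749313354
turn [-0.    0.01 -0.01] dp [ 0.    0.01 -3.32]
```

Call:
{"name": "play_rows", "arguments": {"commands": [{"gripper":-1,"dp":[0,0,-0.2],"delta_rot":[0,0,0]},{"gripper":-1,"dp":[0,0,-0.5],"delta_rot":[0,0,0]},{"gripper":-1,"dp":[0,0,-0.7],"delta_rot":[0,0,0]},{"gripper":-1,"dp":[0,0,-0.7],"delta_rot":[0,0,0]},{"gripper":-1,"dp":[0,0,-0.7],"delta_rot":[0,0,0]},{"gripper":-1,"dp":[0,0,-0.7],"delta_rot":[0,0,0]},{"gripper":-1,"dp":[0,0,-0.4],"delta_rot":[0,0,0]},{"gripper":-1,"dp":[0,0,-0.1],"delta_rot":[0,0,0]}]}}

```text
clock: 4.57
eef_pos: [518.3, -322.5, 136.1]
tool_rot: [0.973, 0.229, 0.0, 0.0]
force: [0.7, -0.2, -3.1]
opening: 0.512
grip_force: 42.1
```

Call:
{"name": "play_rows", "arguments": {"commands": [{"gripper":-1,"dp":[0,0,0],"delta_rot":[0,0,0.6]},{"gripper":-1,"dp":[0,0,0],"delta_rot":[0,0,0.8]},{"gripper":-1,"dp":[0,0,0],"delta_rot":[0,0,0.9]},{"gripper":-1,"dp":[0,0,0],"delta_rot":[0,0,0.9]},{"gripper":-1,"dp":[0,0,0],"delta_rot":[0,0,0.9]},{"gripper":-1,"dp":[0,0,0],"delta_rot":[0,0,0.9]},{"gripper":-1,"dp":[0,0,0],"delta_rot":[0,0,0.67]},{"gripper":-1,"dp":[0,0,0],"delta_rot":[0,0,0]}]}}

```text
clock: 5.23
eef_pos: [516.6, -321.2, 132.4]
tool_rot: [1.0, -0.016, -0.002, -0.001]
force: [0.6, 0.7, -4.4]
opening: 0.511
grip_force: 42.1
```

```bash
python3 - <<'E'
from h import *
go(617.4,-27.4,130,-.031)
E
```

```text
t 5.2333 tcp [ 516.6 -321.2  132.4] yaw -0.0328 tilt [-0.0038 -0.0024] open 0.5110391086796864 F [ 0.6  0.7 -4.4] grip 42.1089506149292
turn [-0.03  0.04 -0.02] dp [ 3.06 -9.89  0.08]
```

Call:
{"name": "play_rows", "arguments": {"commands": [{"gripper":-1,"dp":[0.1,-0.4,0],"delta_rot":[0,0,0]},{"gripper":-1,"dp":[0.2,-0.7,0],"delta_rot":[0,0,0]},{"gripper":-1,"dp":[0.3,-0.9,0],"delta_rot":[0,0,0]},{"gripper":-1,"dp":[0.3,-0.9,0],"delta_rot":[0,0,0]},{"gripper":-1,"dp":[0.3,-0.9,0],"delta_rot":[0,0,0]},{"gripper":-1,"dp":[0.3,-0.9,0],"delta_rot":[0,0,0]},{"gripper":-1,"dp":[0.3,-0.9,0],"delta_rot":[0,0,0]},{"gripper":-1,"dp":[0.3,-0.9,0],"delta_rot":[0,0,0]}]}}

```text
clock: 5.9
eef_pos: [586.5, -126.7, 133.4]
tool_rot: [1.0, -0.015, -0.001, -0.001]
force: [-0.4, -0.2, -4.1]
opening: 0.507
grip_force: 42.1
```

Call:
{"name": "play_rows", "arguments": {"commands": [{"gripper":-1,"dp":[0.3,-0.9,0],"delta_rot":[0,0,0]},{"gripper":-1,"dp":[0.3,-0.9,0],"delta_rot":[0,0,0]},{"gripper":-1,"dp":[0.2,-0.8,0],"delta_rot":[0,0,0]},{"gripper":-1,"dp":[0.16,-0.5,0],"delta_rot":[0,0,0]},{"gripper":-1,"dp":[0,-0.29,0],"delta_rot":[0,0,0]},{"gripper":-1,"dp":[0,0,0],"delta_rot":[0,0,0]},{"gripper":-1,"dp":[0,0,0],"delta_rot":[0,0,0]},{"gripper":-1,"dp":[0,0,0],"delta_rot":[0,0,0]}]}}

```text
clock: 6.57
eef_pos: [618.3, -29.3, 133.8]
tool_rot: [1.0, -0.016, -0.001, 0.0]
force: [-0.9, -1.0, -3.0]
opening: 0.511
grip_force: 42.1
```

```bash
python3 - <<'E'
from h import *
go(617.4,-27.4,75,-.031)
E
```

```text
t 6.5667 tcp [618.3 -29.3 133.8] yaw -0.0325 tilt [-0.0019  0.0001] open 0.5114165752925589 F [-0.9 -1.  -3. ] grip 42.132198214530945
turn [ 0.    0.02 -0.02] dp [-0.03 -0.06  1.96]
```

Call:
{"name": "play_rows", "arguments": {"commands": [{"gripper":-1,"dp":[-0.03,-0.06,0.2],"delta_rot":[0,0,0]},{"gripper":-1,"dp":[0,0,0.4],"delta_rot":[0,0,0]},{"gripper":-1,"dp":[0,0,0.5],"delta_rot":[0,0,0]},{"gripper":-1,"dp":[0,0,0.5],"delta_rot":[0,0,0]},{"gripper":-1,"dp":[0,0,0.3],"delta_rot":[0,0,0]},{"gripper":-1,"dp":[0,0,0],"delta_rot":[0,0,0]},{"gripper":-1,"dp":[0,0,0],"delta_rot":[0,0,0]},{"gripper":-1,"dp":[0,0,0],"delta_rot":[0,0,0]}]}}

```text
clock: 7.23
eef_pos: [618.5, -27.1, 77.7]
tool_rot: [1.0, -0.016, -0.0, -0.0]
force: [0.4, -0.6, -3.5]
opening: 0.508
grip_force: 41.9
```

```bash
python3 - <<'E'
from h import *
go(617.4,-27.4,77,-.031)
t=read_camera("top");s=read_camera("scene");np.save("pics/top2.npy",t);np.save("pics/scene2.npy",s)
t=t[:,:,::-1].copy();s=s[:,:,::-1].copy()
cv2.imwrite("pics/c4.png",np.vstack([np.hstack([crop(t,215,140,80,75,5),crop(t,215,140,80,75,5)])[:, :400],])) if 0 else cv2.imwrite("pics/c4.png",np.hstack([crop(t,217,132,60,85,6),crop(s,185,185,110,85,4)[:510] if 0 else cv2.copyMakeBorder(crop(s,195,195,105,85,4),0,170,0,0,cv2.BORDER_CONSTANT)]))
E
```

```text
t 7.2333 tcp [618.5 -27.1  77.7] yaw -0.0325 tilt [-0.0001 -0.0002] open 0.5084530143479021 F [ 0.4 -0.6 -3.5] grip 41.94383919239044
turn [-0.    0.   -0.02] dp [-0.04  0.01  0.02]
```

View pics/c4.png

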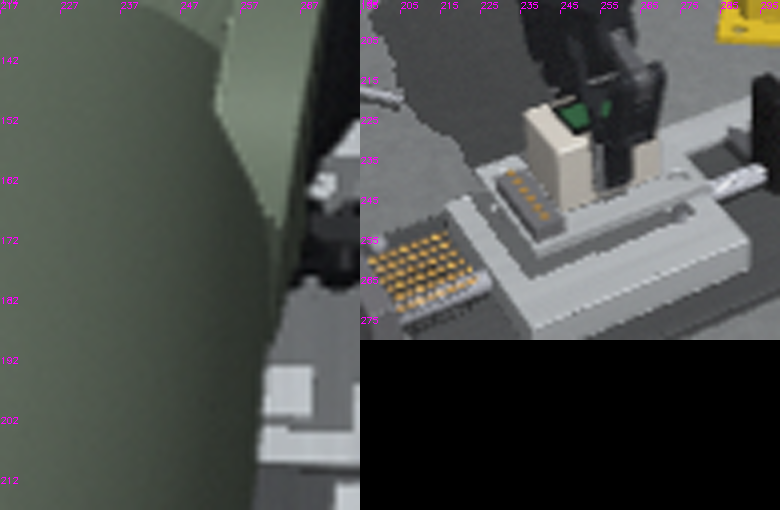

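Top view is blocked by the arm. The scene view shows the module hovering level over the seat, with hole_front at about (275.5,247.5), the near plate corner at (240.5,256) and the left corner at (224,236). I compare these with the prediction, taking the image bias from the seat's corners.

```bash
python3 - <<'E'
from h import *
np.set_printoptions(precision=2,suppress=True)
def P(o,yaw,l): c,s=np.cos(yaw),np.sin(yaw);return np.array([o[0]+c*l[0]-s*l[1],o[1]+s*l[0]+c*l[1],o[2]+l[2]])
sw=lambda x,y:np.array((185+x/5-.4,165+y/5-.4));s2=lambda x,y:np.array((195+(x-359.5)/4-.5,195+(y+.5)/4-.5))
F=(619.2,-27.45,0)
B=[]
for l,c in(((70,60,35),(265,562)),((70,-60,35),(160,408)),((-70,-60,35),(413,318)),((-70,60,35),(537,458)),((-43,25,53),(450,397)),((43,-25,53),(237,399))):
    b=sw(*c)-proj("scene",P(F,-.031,l));B.append(b);print("fix bias",l,b)
b=np.mean(B[:4],0);print("mean",b)
M=(618.5+1.8,-27.1-.06,77.7-14.4)
for l,c in(((55,40,6),(543,246)),((55,40,0),(543,257)),((55,-40,6),(477,166)),((-43,25,6),(683,211)),((30,-22,51),(527,110)),((30,22,51),(562,135))):
    print("mod",l,s2(*c)-proj("scene",P(M,-.0325,l))-b)
p0=np.array(proj("scene",M))
for k in range(3): print("px per mm",np.array(proj("scene",np.array(M)+np.eye(3)[k]))-p0)
# module before grasp, same check
M0=(519.4,-322.1,0)
for l,c in(((30,22,51),(250,90)),((30,-22,51),(190,75)),((-34,22,51),(310,45))): print("mod0",sw(*c)-proj("scene",P(M0,.464,l)))
E
```

```text
fix bias (70, 60, 35) [-0.25  0.61]
fix bias (70, -60, 35) [0.76 1.32]
fix bias (-70, -60, 35) [-0.3   2.06]
fix bias (-70, 60, 35) [-0.93  2.13]
fix bias (-43, 25, 53) [-0.43  0.53]
fix bias (43, -25, 53) [0.15 0.72]
mean [-0.18  1.53]
mod (55, 40, 6) [ 1.98 -2.5 ]
mod (55, 40, 0) [ 1.8  -1.79]
mod (55, -40, 6) [ 0.61 -1.95]
mod (-43, 25, 6) [0.96 7.55]
mod (30, -22, 51) [ 1.27 -1.18]
mod (30, 22, 51) [ 1.23 -5.76]
px per mm [-0.38  0.15]
px per mm [0.21 0.24]
px per mm [-0.02 -0.33]
mod0 [ 0.63 -0.22]
mod0 [0.87 0.91]
mod0 [-0.28  0.75]
```

```bash
python3 - <<'E'
from h import *
s=np.load("pics/scene2.npy")[:,:,::-1].copy()
cv2.imwrite("pics/c5.png",crop(s,210,207,90,75,8))
E
```

```text
(no output)
```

View pics/c5.png

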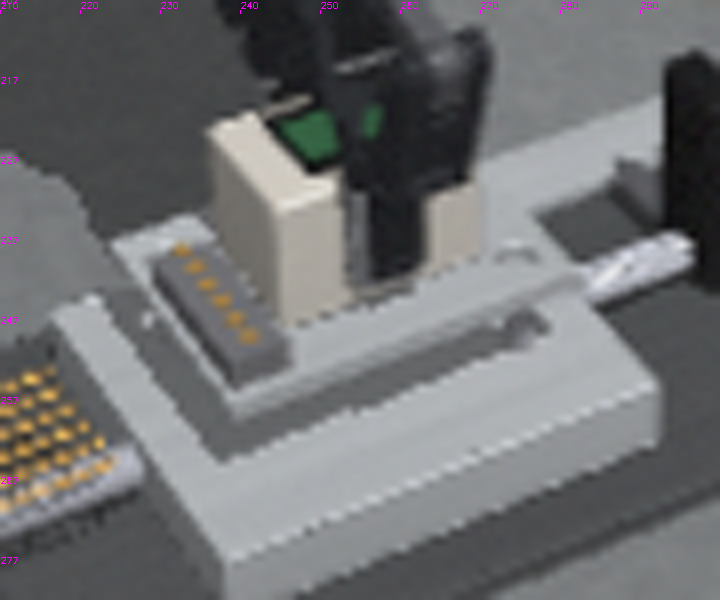

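The enlarged view shows hole_front at crop (518,253), plate top corners at (233,405), (110,245) and (585,270), and seat corners at (225,565), (52,318) and (660,382). I fit the offset from these.

```bash
cat > fit.py <<'E'
from h import *
from scipy.optimize import least_squares
np.set_printoptions(precision=2,suppress=True)
def P(o,yaw,l): c,s=np.cos(yaw),np.sin(yaw);return np.array([o[0]+c*l[0]-s*l[1],o[1]+s*l[0]+c*l[1],o[2]+l[2]])
k=lambda x,y:np.array((210+(x+.5)/8-.5,207+(y+.5)/8-.5))
seat=[((70,60,35),(225,565)),((70,-60,35),(52,318)),((-70,60,35),(660,382))]
mod=[((55,40,6),(233,405)),((55,40,0),(233,418)),((55,-40,6),(110,245)),((-55,40,6),(585,270)),((-43,25,6),(518,253)),((30,-22,51),(208,130)),((30,22,51),(280,212))]
def fit(pts,z,free=3):
    f=lambda v:np.concatenate([k(*c)-proj("scene",P((v[0],v[1],z if free==3 else v[3]),v[2],l)) for l,c in pts])
    r=least_squares(f,[619,-27,-.03]+([z] if free==4 else []));return r.x,r.fun.reshape(-1,2)
a,ra=fit(seat,0);print("seat",a);print(ra)
for fr in(3,4):
    m,rm=fit(mod,77.7-14.4,fr);print("mod",m);print(rm)
E
python3 fit.py
```

```text
seat [621.12 -25.8   -0.02]
[[-0.12 -0.11]
 [ 0.78  0.5 ]
 [-0.63 -0.2 ]]
mod [620.68 -26.49  -0.02]
[[-0.14 -0.23]
 [-0.32 -0.65]
 [-0.06  0.25]
 [ 0.14  0.04]
 [-0.3  -0.19]
 [ 0.32  0.73]
 [ 0.35  0.18]]
mod [617.88 -32.14  -0.02  57.88]
[[-0.2  -0.08]
 [-0.38 -0.49]
 [-0.29  0.21]
 [ 0.44 -0.01]
 [-0.07 -0.25]
 [ 0.18  0.54]
 [ 0.32  0.09]]
```

Call:
{"name": "play_rows", "arguments": {"commands": [{"gripper":-1,"dp":[-0.01,0,0.1],"delta_rot":[0,0,0]},{"gripper":-1,"dp":[0,0,0.1],"delta_rot":[0,0,0]},{"gripper":-1,"dp":[0,0,0.1],"delta_rot":[0,0,0]},{"gripper":-1,"dp":[0,0,0.1],"delta_rot":[0,0,0]},{"gripper":-1,"dp":[0,0,0.05],"delta_rot":[0,0,0]},{"gripper":-1,"dp":[0,0,0],"delta_rot":[0,0,0]},{"gripper":-1,"dp":[0,0,0],"delta_rot":[0,0,0]}]}}

```text
clock: 7.92
eef_pos: [617.5, -26.6, 63.3]
tool_rot: [1.0, -0.016, -0.001, -0.0]
force: [-0.3, 0.3, -4.5]
opening: 0.509
grip_force: 42.0
```

Call:
{"name": "play_rows", "arguments": {"commands": [{"gripper":-1,"dp":[0,0,0.1],"delta_rot":[0,0,0]},{"gripper":-1,"dp":[0,0,0],"delta_rot":[0,0,0]},{"gripper":-1,"dp":[0,0,0],"delta_rot":[0,0,0]}]}}

```text
clock: 8.17
eef_pos: [617.5, -26.6, 60.4]
tool_rot: [1.0, -0.016, -0.001, -0.0]
force: [-0.6, 0.1, -4.1]
opening: 0.508
grip_force: 42.0
```

```bash
python3 - <<'E'
from h import *
go(617.4,-27.4,49.4,-.031)
E
```

```text
t 8.1667 tcp [617.5 -26.6  60.4] yaw -0.032 tilt [-0.0016 -0.0004] open 0.5083858667131296 F [-0.6  0.1 -4.1] grip 41.95316255092621
turn [-0.    0.02 -0.01] dp [-0.    0.03  0.37]
```

Call:
{"name": "play_rows", "arguments": {"commands": [{"gripper":-1,"dp":[0,0.01,0.05],"delta_rot":[0,0,0]},{"gripper":-1,"dp":[0,0,0.05],"delta_rot":[0,0,0]},{"gripper":-1,"dp":[0,0,0],"delta_rot":[0,0,0]},{"gripper":-1,"dp":[0,0,0],"delta_rot":[0,0,0]}]}}

```text
clock: 8.5
eef_pos: [617.5, -26.9, 57.4]
tool_rot: [1.0, -0.016, -0.001, -0.0]
force: [0.5, -0.2, -3.5]
opening: 0.512
grip_force: 42.0
```

Call:
{"name": "play_rows", "arguments": {"commands": [{"gripper":-1,"dp":[0,0,0.05],"delta_rot":[0,0,0]},{"gripper":-1,"dp":[0,0,0.05],"delta_rot":[0,0,0]},{"gripper":-1,"dp":[0,0,0],"delta_rot":[0,0,0]},{"gripper":-1,"dp":[0,0,0],"delta_rot":[0,0,0]}]}}

```text
clock: 8.83
eef_pos: [617.5, -26.9, 54.3]
tool_rot: [1.0, -0.016, -0.001, -0.0]
force: [0.6, 0.2, -3.2]
opening: 0.513
grip_force: 42.0
```

Call:
{"name": "play_rows", "arguments": {"commands": [{"gripper":-1,"dp":[0,0,0.05],"delta_rot":[0,0,0]},{"gripper":-1,"dp":[0,0,0.05],"delta_rot":[0,0,0]},{"gripper":-1,"dp":[0,0,0],"delta_rot":[0,0,0]},{"gripper":-1,"dp":[0,0,0],"delta_rot":[0,0,0]}]}}

```text
clock: 9.17
eef_pos: [617.5, -26.9, 51.4]
tool_rot: [1.0, -0.016, -0.001, -0.0]
force: [0.8, -0.1, -4.5]
opening: 0.513
grip_force: 42.0
```

Call:
{"name": "play_rows", "arguments": {"commands": [{"gripper":-1,"dp":[0,0,0.04],"delta_rot":[0,0,0]},{"gripper":-1,"dp":[0,0,0],"delta_rot":[0,0,0]},{"gripper":-1,"dp":[0,0,0],"delta_rot":[0,0,0]}]}}

```text
clock: 9.42
eef_pos: [617.6, -26.9, 50.3]
tool_rot: [1.0, -0.016, -0.001, -0.0]
force: [-0.0, -0.3, -4.3]
opening: 0.512
grip_force: 42.0
```

Call:
{"name": "play_rows", "arguments": {"commands": [{"gripper":-1,"dp":[0,0,0.03],"delta_rot":[0,0,0]},{"gripper":-1,"dp":[0,0,0],"delta_rot":[0,0,0]},{"gripper":-1,"dp":[0,0,0],"delta_rot":[0,0,0]}]}}

```text
clock: 9.67
eef_pos: [617.6, -26.9, 49.4]
tool_rot: [1.0, -0.016, -0.001, -0.0]
force: [0.1, 1.1, -3.6]
opening: 0.506
grip_force: 42.1
```

Call:
{"name": "play_rows", "arguments": {"commands": [{"gripper":-1,"dp":[0,0,0.02],"delta_rot":[0,0,0]},{"gripper":-1,"dp":[0,0,0],"delta_rot":[0,0,0]},{"gripper":-1,"dp":[0,0,0],"delta_rot":[0,0,0]}]}}

```text
clock: 9.92
eef_pos: [617.7, -26.9, 49.4]
tool_rot: [1.0, -0.016, -0.0, -0.0]
force: [-3.5, 0.7, 2.1]
opening: 0.509
grip_force: 42.6
```

Call:
{"name": "play_rows", "arguments": {"commands": [{"gripper":-1,"dp":[0,0,0.02],"delta_rot":[0,0,0]},{"gripper":-1,"dp":[0,0,0],"delta_rot":[0,0,0]},{"gripper":-1,"dp":[0,0,0],"delta_rot":[0,0,0]}]}}

```text
clock: 10.17
eef_pos: [617.7, -26.9, 49.4]
tool_rot: [1.0, -0.016, -0.0, -0.0]
force: [-3.9, 0.5, 7.1]
opening: 0.51
grip_force: 43.4
```

Contact came exactly at the expected height, with about 11 N change. Releasing.

Call:
{"name": "play_rows", "arguments": {"commands": [{"gripper":0.1,"dp":[0,0,0],"delta_rot":[0,0,0]},{"gripper":0.4,"dp":[0,0,0],"delta_rot":[0,0,0]},{"gripper":0.8,"dp":[0,0,0],"delta_rot":[0,0,0]},{"gripper":0.8,"dp":[0,0,0],"delta_rot":[0,0,0]},{"gripper":0.8,"dp":[0,0,0],"delta_rot":[0,0,0]},{"gripper":0.8,"dp":[0,0,0],"delta_rot":[0,0,0]},{"gripper":0.8,"dp":[0,0,0],"delta_rot":[0,0,0]},{"gripper":0.8,"dp":[0,0,0],"delta_rot":[0,0,0]}]}}

```text
clock: 10.83
eef_pos: [617.7, -26.9, 48.2]
tool_rot: [1.0, -0.016, -0.001, -0.0]
force: [-0.1, 0.3, -0.6]
opening: 0.898
grip_force: 0.0
```

Call:
{"name": "play_rows", "arguments": {"commands": [{"gripper":0.8,"dp":[0,0,-0.2],"delta_rot":[0,0,0]},{"gripper":0.8,"dp":[0,0,-0.5],"delta_rot":[0,0,0]},{"gripper":0.8,"dp":[0,0,-0.8],"delta_rot":[0,0,0]},{"gripper":0.8,"dp":[0,0,-0.8],"delta_rot":[0,0,0]},{"gripper":0.8,"dp":[0,0,-0.8],"delta_rot":[0,0,0]},{"gripper":0.8,"dp":[-0.5,0,-0.4],"delta_rot":[0,0,0]},{"gripper":0.8,"dp":[-0.9,0,0],"delta_rot":[0,0,0]},{"gripper":0.8,"dp":[-0.9,0,0],"delta_rot":[0,0,0]}]}}

```text
clock: 11.5
eef_pos: [549.4, -24.9, 154.9]
tool_rot: [1.0, -0.016, 0.001, 0.0]
force: [0.8, -0.4, -0.4]
opening: 0.897
grip_force: 0.0
```

```bash
python3 - <<'E'
from h import *
go(497,-24,150,-.031)
s=read_camera("scene");np.save("pics/scene3.npy",s)
cv2.imwrite("pics/c6.png",crop(s[:,:,::-1].copy(),210,197,100,75,8))
E
```

```text
t 11.5 tcp [549.4 -24.9 154.9] yaw -0.0317 tilt [0.0022 0.0002] open 0.896768093912869 F [ 0.8 -0.4 -0.4] grip 0.0
turn [ 0.   -0.03 -0.01] dp [-1.75  0.02  0.16]
```

View pics/c6.png

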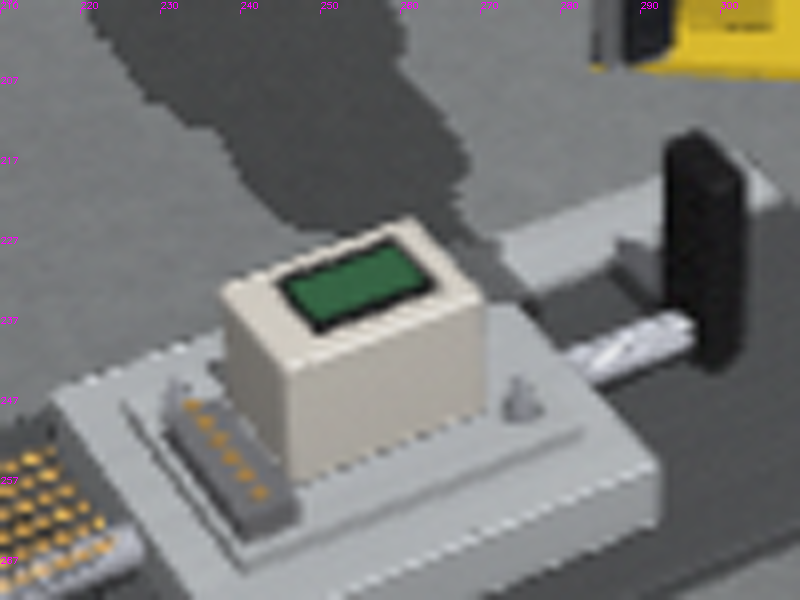

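The module sits flush over both pins, pins visible at (231,245) and (274,247), with the strip towards the bar. Now the handle.

Call:
{"name": "play_rows", "arguments": {"commands": [{"gripper":0.8,"dp":[-0.7,0,0],"delta_rot":[0,0,0]},{"gripper":0.8,"dp":[-0.7,0,0],"delta_rot":[0,0,0]},{"gripper":0.8,"dp":[-0.3,0,0],"delta_rot":[0,0,0]},{"gripper":0.8,"dp":[0,0,0],"delta_rot":[0,0,0]},{"gripper":0.8,"dp":[0,0,0],"delta_rot":[0,0,0]},{"gripper":0.8,"dp":[0,0,0],"delta_rot":[0,0,0]}]}}

```text
clock: 12.05
eef_pos: [499.4, -23.4, 153.8]
tool_rot: [1.0, -0.016, 0.0, -0.0]
force: [-0.4, 0.6, 0.3]
opening: 0.895
grip_force: 0.0
```

```bash
python3 - <<'E'
from h import *
go(497.2,-24,46,-.031)
E
```

```text
t 12.05 tcp [499.4 -23.4 153.8] yaw -0.0319 tilt [ 0.0007 -0.0001] open 0.8949847688531688 F [-0.4  0.6  0.3] grip 0.0
turn [-0.   -0.01 -0.01] dp [-0.07  0.02  3.59]
```

Call:
{"name": "play_rows", "arguments": {"commands": [{"gripper":0.8,"dp":[-0.07,0.02,0.4],"delta_rot":[0,0,0]},{"gripper":0.8,"dp":[0,0,0.7],"delta_rot":[0,0,0]},{"gripper":0.8,"dp":[0,0,0.8],"delta_rot":[0,0,0]},{"gripper":0.8,"dp":[0,0,0.7],"delta_rot":[0,0,0]},{"gripper":0.8,"dp":[0,0,0.6],"delta_rot":[0,0,0]},{"gripper":0.8,"dp":[0,0,0.4],"delta_rot":[0,0,0]},{"gripper":0.8,"dp":[0,0,0],"delta_rot":[0,0,0]},{"gripper":0.8,"dp":[0,0,0],"delta_rot":[0,0,0]}], "newtons": 80}}

```text
clock: 12.72
eef_pos: [496.0, -23.6, 44.8]
tool_rot: [1.0, -0.016, -0.001, -0.0]
force: [-0.4, -0.3, 0.6]
opening: 0.901
grip_force: 0.0
```

Call:
{"name": "play_rows", "arguments": {"commands": [{"gripper":-1,"dp":[0,0,0],"delta_rot":[0,0,0]},{"gripper":-1,"dp":[0,0,0],"delta_rot":[0,0,0]},{"gripper":-1,"dp":[0,0,0],"delta_rot":[0,0,0]},{"gripper":-1,"dp":[0,0,0],"delta_rot":[0,0,0]},{"gripper":-1,"dp":[0,0,0],"delta_rot":[0,0,0]},{"gripper":-1,"dp":[0,0,0],"delta_rot":[0,0,0]},{"gripper":-1,"dp":[0,0,0],"delta_rot":[0,0,0]},{"gripper":-1,"dp":[0,0,0],"delta_rot":[0,0,0]}], "newtons": 80}}

```text
clock: 13.38
eef_pos: [496.3, -24.2, 46.4]
tool_rot: [1.0, -0.016, 0.0, 0.001]
force: [-1.5, -1.2, 6.0]
opening: 0.339
grip_force: 78.8
```

```bash
python3 - <<'E'
from h import *
go(497.2,-24,46,-.031)
E
```

```text
t 13.3833 tcp [496.3 -24.2  46.4] yaw -0.0319 tilt [0.0006 0.001 ] open 0.33885671560263114 F [-1.5 -1.2  6. ] grip 78.79604816436768
turn [ 0.01 -0.01 -0.01] dp [ 0.03 -0.01  0.01]
```

Call:
{"name": "play_rows", "arguments": {"commands": [{"gripper":-1,"dp":[-0.1,0,0],"delta_rot":[0,0,0]},{"gripper":-1,"dp":[-0.25,0,0],"delta_rot":[0,0,0]},{"gripper":-1,"dp":[-0.3,0,0],"delta_rot":[0,0,0]},{"gripper":-1,"dp":[-0.3,0,0],"delta_rot":[0,0,0]},{"gripper":-1,"dp":[-0.3,0,0],"delta_rot":[0,0,0]},{"gripper":-1,"dp":[-0.2,0,0],"delta_rot":[0,0,0]},{"gripper":-1,"dp":[-0.1,0,0],"delta_rot":[0,0,0]},{"gripper":-1,"dp":[0,0,0],"delta_rot":[0,0,0]}]}}

```text
clock: 14.05
eef_pos: [452.7, -23.0, 46.5]
tool_rot: [1.0, -0.016, 0.003, 0.0]
force: [10.5, -1.6, -6.0]
opening: 0.344
grip_force: 79.9
```

Call:
{"name": "play_rows", "arguments": {"commands": [{"gripper":-1,"dp":[0,0,0],"delta_rot":[0,0,0]},{"gripper":-1,"dp":[0,0,0],"delta_rot":[0,0,0]},{"gripper":-1,"dp":[0,0,0],"delta_rot":[0,0,0]},{"gripper":-1,"dp":[0,0,0],"delta_rot":[0,0,0]}]}}

```text
clock: 14.38
eef_pos: [453.4, -23.0, 46.5]
tool_rot: [1.0, -0.016, 0.003, 0.0]
force: [8.9, -1.7, -5.7]
opening: 0.338
grip_force: 79.8
```

```bash
python3 - <<'E'
from h import *
go(496.3-46.9,-24.2+1.5,46,-.031)
s=read_camera("scene");t=read_camera("top");np.save("pics/scene4.npy",s);np.save("pics/top4.npy",t)
a=crop(t[:,:,::-1].copy(),235,215,56,55,7);b=crop(s[:,:,::-1].copy(),275,195,56,55,7)
cv2.imwrite("pics/c7.png",np.hstack([a,b]))
E
```

```text
t 14.3833 tcp [453.4 -23.   46.5] yaw -0.0318 tilt [0.0068 0.0007] open 0.33756744472409567 F [ 8.9 -1.7 -5.7] grip 79.77587699890137
turn [ 0.01 -0.08 -0.01] dp [-0.13 -0.01  0.02]
```

View pics/c7.png

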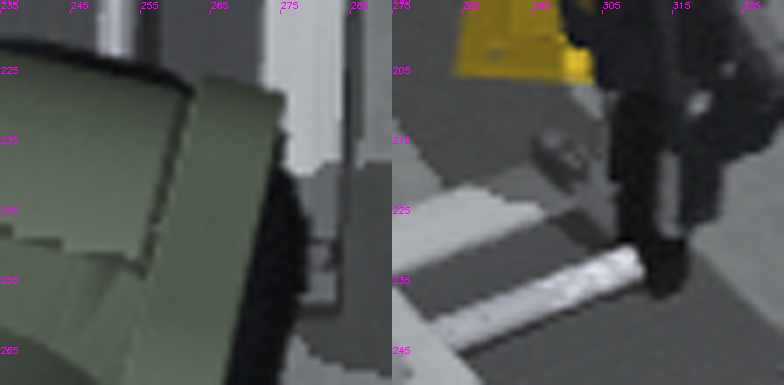

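The handle has come out 43 mm with 10 N of spring force. In the scene view the clip is at (299,218), and the pointer is hidden by the finger. I pull the remaining 4 mm and check from the clip in the scene view.

Call:
{"name": "play_rows", "arguments": {"commands": [{"gripper":-1,"dp":[-0.07,0,0],"delta_rot":[0,0,0]},{"gripper":-1,"dp":[-0.07,0,0],"delta_rot":[0,0,0]},{"gripper":-1,"dp":[0,0,0],"delta_rot":[0,0,0]},{"gripper":-1,"dp":[0,0,0],"delta_rot":[0,0,0]},{"gripper":-1,"dp":[0,0,0],"delta_rot":[0,0,0]},{"gripper":-1,"dp":[0,0,0],"delta_rot":[0,0,0]}]}}

```text
clock: 14.98
eef_pos: [449.4, -22.9, 46.5]
tool_rot: [1.0, -0.016, 0.004, 0.0]
force: [9.8, -0.8, -6.2]
opening: 0.339
grip_force: 80.2
```

```bash
python3 - <<'E'
from h import *
go(496.3-46.9,-24.2+1.5,46,-.031)
for u,v in((299.3,217.9),): 
    for F in((621.1,-25.8,-.02),(621.1,-25.8,-.031)):
        d=onz("scene",u,v,20)[:2]-F[:2];c,s=np.cos(F[2]),np.sin(F[2]);print("clip in fixture (scene)",c*d[0]+s*d[1],-s*d[0]+c*d[1])
s=read_camera("scene");t=read_camera("top")
a=crop(t[:,:,::-1].copy(),225,130,56,80,7);b=crop(s[:,:,::-1].copy(),285,200,36,35,14)
cv2.imwrite("pics/c8.png",b)
# slide displacement from the bar/needles side: bar edge row shift in the top view
t0=np.load("pics/top0.npy").mean(2);t1=t.mean(2)
for im in(t0,t1): print("bar rows",im[112:150,243].astype(int))
E
```

```text
t 14.9833 tcp [449.4 -22.9  46.5] yaw -0.0319 tilt [0.0071 0.0007] open 0.33943016484532884 F [ 9.8 -0.8 -6.2] grip 80.23152709007263
turn [ 0.01 -0.08 -0.01] dp [-0.   -0.01  0.02]
clip in fixture (scene) -170.19142721393484 -64.24848118994359
clip in fixture (scene) -169.47441169569097 -66.11666214147579
bar rows [104 105  90  98  99  99 100 101  84  41  82  61  58  56  76  84  82  79
  77  75  75  61  60  57  55  55  52  66  65  65  65  65  65  65  65  65
  65  66]
bar rows [114 115 113 111 109 108 110 111 110 109 110 112 111 112 112 114 110 107
 109 110  93  72  90 108 108 110 111 115  82  37  36  36  37  38  71  71
  71  71]
```

View pics/c8.png

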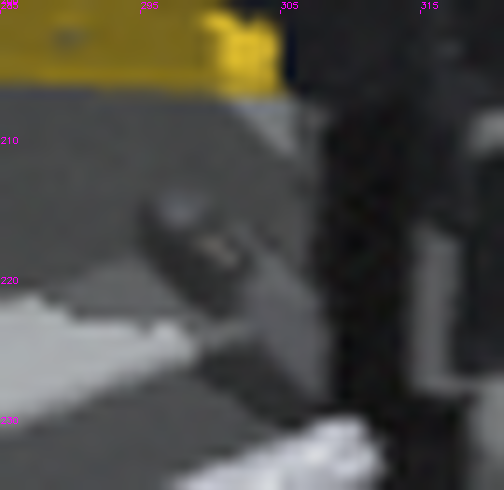

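The pointer blade, from about (307,225), runs to the clip's scribed line at (300,217), so it is level with the mark. Both views put the needed travel at 46.5–48 mm, and it stands at 46.9 mm. I dwell briefly and hand in.

Call:
{"name": "play_rows", "arguments": {"commands": [{"gripper":-1,"dp":[0,0,0],"delta_rot":[0,0,0]},{"gripper":-1,"dp":[0,0,0],"delta_rot":[0,0,0]},{"gripper":-1,"dp":[0,0,0],"delta_rot":[0,0,0]},{"gripper":-1,"dp":[0,0,0],"delta_rot":[0,0,0]},{"gripper":-1,"dp":[0,0,0],"delta_rot":[0,0,0]},{"gripper":-1,"dp":[0,0,0],"delta_rot":[0,0,0]},{"gripper":-1,"dp":[0,0,0],"delta_rot":[0,0,0]},{"gripper":-1,"dp":[0,0,0],"delta_rot":[0,0,0]}]}}

```text
clock: 15.75
eef_pos: [449.4, -22.9, 46.5]
tool_rot: [1.0, -0.016, 0.004, 0.0]
force: [9.1, -1.5, -5.6]
opening: 0.338
grip_force: 80.2
```

```bash
python3 -c "
from plant import arm
print(arm.close_job())"
```

```text
the job is handed in; nothing more can be done
None
```

The job is handed in at about 16 s, no verdict shown: the module lies flush over both pins with the gripper off it, and the handle is held 46.9 mm out, pointer level with the clip.

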